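# Lever up the vise foot and lock the pry bar down

## Robot

A 6-joint arm with a two-finger parallel gripper is mounted at the origin on the work surface. World frame = base frame: x ahead of the robot, y to its left, z up, the work surface at z = 0. Lengths are in m, angles in rad, forces in N, time in s.
With the tool pointing down it reaches from about 0.3 to 0.775 m from the base axis. Payload 14.6 kg.
Tool frame: the origin (TCP) lies between the finger pads; the fingertips stand 25 mm ahead of it and the grasp point (between the pads) lies 6 mm ahead of it; z points along the fingers, y is the line along which they close (so a half turn about z gives the same grasp; the last joint's range is limited). The gripper opens to 85 mm and grips with 20 to 120 N. Pads are 22 mm wide; open, the fingers measure 114 mm over their backs; the gripper's body (76 mm by 85 mm) begins 54 mm behind the grasp point. The pads swing forward as they close: fully open they stand 13 mm farther back than shut.
Start: joints at [-1.21, 0.3, 1.521, -0, 1.321, -0.067], TCP at [0.228, -0.5, 0.256] pointing down, gripper open.
Joint ranges: [-3.03, 3.03], [-0.79, 2.21], [0.23, 2.52], [-1.04, 4.18], [0, 3.07], [-2.55, 2.55]. Speed limits (rad/s): [2.22, 2.22, 2.57, 3.14, 3.14, 3.14].

## Interface

Orientations are given as [roll, pitch, yaw] about the fixed x, y, z axes, in that order (R = Rz(yaw) Ry(pitch) Rx(roll)).
In Python, from bench import sensors, eyes, job_done gives the robot as it stands.
- The arm moves only by the shell command python3 -m handwheel 'ROWS' [FORCE]. ROWS is JSON, a list of rows, each a list of 3 entries, a list of its own where there are three numbers: the turn, a rotation vector about the tool's x, y, z in degrees, then the shift along the tool's x, y, z in mm, then the finger opening in mm, from 0 to 85.4. In form: [[[ax, ay, az], [tx, ty, tz], fingers], ...]. A call has 1 to 10 rows; each row is the pose to reach, as a shift and turn from the pose commanded when the call began, along the tool's axes at that moment; what a row does not reach only later rows make up. A row lasts 1/12 s, in which the tool goes at most 41.7 mm and 7.16 degrees, less where a joint would pass 70% of its speed; a pose out of reach is approached as far as the arm can. A call with a gripper value outside its range is refused whole. The fingers move at their own pace and stop on an object; FORCE is the grip in N (left out, the last holds). Time passes only in rows, so rows that repeat a pose let the fingers close. It gives the time, the measured TCP pose, the force, the opening and the grip force at its end, in the units of the state.
- sensors.read_state(): the state, without advancing time (a new reading comes with each control period).
- eyes.get_image(name): name is "scene" or "top"; returns a dict with "image" (480x640x3 uint8, red, green, blue), "z_map" (480x640 float32, m along the optical axis (not along the pixel's ray), 0 where there is no reading), "fx", "fy", "cx", "cy" (pixels), "k1" (the pictures are not rectified: a ray, as slopes to the right and down, at radius r is drawn at 1 + k1 r^2 times it, then the intrinsics apply), "position" and "rotation" of the camera in the world. Camera axes: x right, y down, z forward; pixel columns grow to the right and rows downward; lengths in m; the calibration is good to about 2 mm. A picture is of the moment at which its call begins.
- job_done(): hands the job in; it is judged then, once.
The state is a dict: "time": time; "joint_pos": joint angles; "dq": joint speeds; "joint_torque": joint torques, N m; "eef_pos": TCP position; "tcp_rot": TCP orientation; "ft_force": force on the tool from outside, world axes, zero at the start; "ft_torque": the same for the moment, N m; "width": finger opening in m; "grip_force": force on a finger pad.
Only numpy, scipy, OpenCV 4.12 (cv2) and the standard library are available. Lean on these libraries where they do the work, as an engineer would, in place of code of your own. Each camera call takes 0.05 s, during which the arm holds its last target. There are 200 camera calls.

## Task

Take the pry bar off its wooden rest, lay it across the round ridge of the fulcrum block and slide its nose in under the overhanging foot of the red vise until it is firmly home against the hidden rubber buffer, without ramming it. Then push the bar's tail down to lever the vise foot up, swing the tail in under the hold-down hook and let it rise gently into the hook's pocket, so that the bar stays caught there and the foot stays raised when you let go. Don't let the vise drop, don't force the bar against the hook, and leave the other things on the bench alone.

Things in the scene. Friction and masses are not known exactly. Their poses are not given: they have to be found in the camera images.
- bar: Straight flat steel pry bar, 380 long, 22 wide, 12 thick, 0.75 kg. Origin: middle of its underside; x runs along it to the nose end (x +190; tail end -190), z up. The last 30 mm at the nose are 8 thick (4 cut away below). A rubber band (x -85 to -25) marks where to hold it, across its width. Starts 25 above the bench on two battens 20 wide, near x +110 and -110, nose to the robot's left.
- nose (a point): Point on the bar: middle of its nose end face, 6 mm above the plane of its underside.
- neck (a point): Point on the bar: on the centre line of the top face, 40 mm from the tail end (150 mm behind the bar's middle); this part goes into the hook.
- fulcrum: Fixed steel fulcrum block between hook and vise, 90 (x) by 50 (y), with a round ridge of radius 12 along its top in x. Origin: centre of its underside. Heading as the riser's within 0.05 rad.
- ridge (a point): Middle of the top of the fulcrum's ridge, 70 mm above the bench; the bar's underside rests here and pivots.
- lip (a point): Middle of the lower front edge of the vise's foot, 85 mm above the bench when down. The foot plate is 150 wide (riser's x), 16 thick, and overhangs the riser by 50 towards the fulcrum (riser's -y). The bar goes in under it along the riser's +y.
- vise (a joint): Tilt of the red cast vise about the foot edge 220 mm behind the lip, rad: 0 flat, growing as the lip is raised (0.035 is nearly 8 mm at the lip). Vise about 8.5 kg, differing from run to run: it bears on a nose under the lip with roughly 35 to 50 N. Nothing but the bar keeps it up.
- riser: Fixed green steel riser block carrying the vise, 180 (x) by 170 (y) by 85 high. Origin: centre of its underside. Its -y face looks to the fulcrum and the hook; its axes give the heading of the whole set-up.
- bracket: Fixed bracket on the riser's -y face under the overhang; origin in that face plane, at bench height. It holds a sprung rubber buffer 80 wide, 26 high, 70 above the bench. How far that stands out is not measured: its face is 16 to 31 mm inside the lip, to be found by feel. It starts to yield at 2 N, gives 2 N per mm and bottoms hard after 7 mm (16 N).
- hook: Fixed steel hold-down hook on the bench. Origin: at bench height under the middle of its pocket. A post 14 thick stands on its +x side (inner face at x +20); from its top an arm 22 wide (y) reaches to x -28, underside 46, top 60 above the bench. At the arm's end (x -28 to -20) a nib hangs down to 39 above the bench. The bar's tail comes in from -x under the nib, then rises into the pocket.
- pocket (a point): Middle of the hook pocket's ceiling, 46 above the bench; about 52 mm to the +x side of the line through ridge and lip, so a bar put in straight is clear of the hook and is then swung by about 0.2 rad of yaw. On the ridge and in the pocket the bar slopes down to the tail by about 0.14 rad; it passes the nib beyond 0.18, and its tail meets the bench at 0.23.
- screwdriver: Screwdriver lying on the bench (bystander). Origin: on its underside.
- wrench: Wrench lying on the bench (bystander). Origin: on its underside.
- tin: Closed blue tin, 64 across, 70 high (bystander). Origin: on its underside.
- brake_shoe: Curved steel brake shoe, 34 high (bystander). Origin: on its underside.
- pliers: Locking pliers, 14 high (bystander). Origin: on its underside.
- bearing: Steel bearing ring, 60 across, 18 high (bystander). Origin: on its underside.
- hammer: Hammer (bystander). Origin: on its underside.
There are look-alikes about, which are no part of the job. What is shaped like the hook but purple is not meant.

How it is judged:
On the way, in this order (a step that is already met when the one before it is completed fails the run):
1. the bar's nose is pressed home on the buffer (more than 3 N), at least 12 mm inside the lip (contact force between bar and bracket above 3 N and y of nose in the frame of riser above -0.123 m and value of joint vise below 0.015 rad), for 0.1 s.
2. the vise foot is levered up (tilt over 0.04 rad) (value of joint vise above 0.04 rad), for 0.1 s.
At the end, for the whole second after the job is handed in: The vise stays tilted over 0.025 rad on the bar, whose nose is at least 3 mm inside the lip and whose neck is up in the hook's pocket (within 16 mm of its middle across, 30 mm along, top face 37 to 52 mm above the bench), at rest and let go (value of joint vise above 0.025 rad and x of neck in the frame of hook between -0.016 and 0.016 m and y of neck in the frame of hook between -0.03 and 0.03 m and z of neck in the frame of hook between 0.037 and 0.052 m and y of nose in the frame of riser above -0.132 m and linear speed of bar below 0.02 m/s); the robot touches nothing.
It fails at once if the nose is rammed into the buffer bracket (over 30 N) (contact force between bar and bracket above 30 N).
It fails at once if the bar is forced against the hook (over 50 N) (contact force between bar and hook above 50 N).
It fails at once if the vise is let drop (falls faster than 0.5 rad/s) (velocity of joint vise below -0.5 rad/s).
It fails at once if another thing on the bench is moved by more than 30 mm (distance of any of screwdriver, wrench, tin, brake_shoe, pliers, bearing, hammer from where it was at the start of the episode above 0.03 m).
It also fails if it takes over 72 s, if anything falls off the work surface, if the arm or the gripper's body presses on something with over 40 N, if the wrist force passes 120 N, or if a joint passes its speed limit or range.

## Working session

There is one attempt and no reset: what is moved stays moved. The work goes in short steps, Python scripts to look and compute and a shell command to move; the robot and the scene stay as the last step left them, time stands still between calls to the robot, and variables do not carry over. Pictures are saved under pics/ and viewed, at most 11 in all, crops included, and the job is handed in when it is done.

```bash
mkdir -p pics; ls
cat > h.py <<'E'
import numpy as np, cv2
from bench import sensors, eyes, job_done
def grab(n):
    d=eyes.get_image(n); np.savez('%s.npz'%n,**d); return d
def load(n): return dict(np.load('%s.npz'%n))
def cloud(d):
    z=d['z_map']; v,u=np.mgrid[:480,:640]
    xd=(u-d['cx'])/d['fx']; yd=(v-d['cy'])/d['fy']
    k=float(d['k1']); r=np.hypot(xd,yd); s=np.ones_like(r)
    for _ in range(20): s=1/(1+k*(r*s)**2)
    P=np.stack([xd*s*z,yd*s*z,z],-1)
    return P@np.array(d['rotation']).T+np.array(d['position'])
def save(d,f,box=None,sc=1):
    im=d['image'][...,::-1]
    if box: u0,v0,u1,v1=box; im=im[v0:v1,u0:u1]
    cv2.imwrite(f,cv2.resize(im,None,fx=sc,fy=sc,interpolation=cv2.INTER_CUBIC))
E
python3 - <<'E'
from h import *
for n in('top','scene'):
    d=grab(n); save(d,'pics/%s0.png'%n); print(n,d['position'],d['rotation'],d['fx'],d['k1'])
print(sensors.read_state())
E
```

```text
pics
top [ 0.39748119 -0.01822334  1.55363426] [-3.02494626 -0.00382687 -1.54285151] 513.5007590141155 0.020646787570067614
scene [ 1.48549787 -0.44197703  0.70965414] [-2.10771591 -0.01845443  1.12279178] 488.14687499874145 -0.06425866905061327
{'time': 0.1, 'joint_pos': array([-1.20959257e+00,  3.00439453e-01,  1.52152837e+00,  4.58861732e-05,
        1.32069931e+00, -6.65857243e-02]), 'dq': array([-0.00030374, -0.00190513, -0.00169747, -0.00019048, -0.00131966,
        0.00055475]), 'joint_torque': array([ 4.27028963e-04, -5.44377637e+01, -3.62369907e+01, -6.37805942e-05,
        3.05925889e-03,  2.10697601e-05]), 'eef_pos': array([ 0.22812108, -0.50025707,  0.25576096]), 'tcp_rot': array([-3.14052351e+00, -1.15839918e-04,  4.27778041e-01]), 'ft_force': array([-1.0299493 ,  0.47098088, -0.26544653]), 'ft_torque': array([-0.00659935, -0.02278166, -0.03122598]), 'grip_force': 0.0, 'width': 0.08527522197538515}
```

View pics/top0.png

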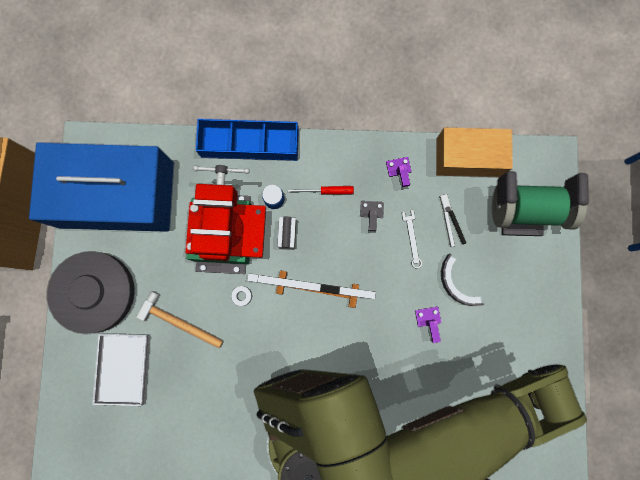

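View pics/scene0.png

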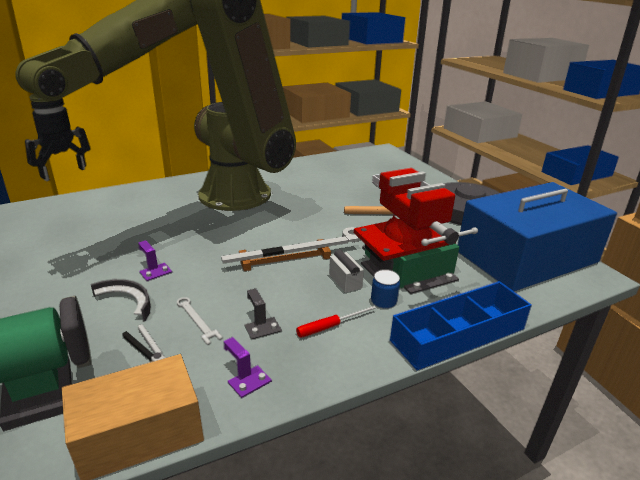

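Top view: vise foot (about 185–267, 205–258), fulcrum (287,233), grey hook (371,215), bar from (248,277) to (375,296) with its band at (330,289), purple look-alikes at (399,170) and (429,322). The tin is at (273,197) and the screwdriver at (320,190).

```bash
sed -i "s/^import numpy.*/&\nfrom scipy.spatial.transform import Rotation as Rn/; s/np.array(d\['rotation'\]).T/Rn.from_euler('xyz',d['rotation']).as_matrix().T/" h.py
python3 - <<'E'
from h import *
d=load('top'); P=cloud(d)
save(d,'pics/crop0.png',(175,180,415,310),3.3)
def box(u0,v0,u1,v1,z0,z1):
    m=np.zeros((480,640),bool); m[v0:v1,u0:u1]=1
    m&=(P[...,2]>z0)&(P[...,2]<z1)
    Q=P[m]; r=cv2.minAreaRect(Q[:,:2].astype(np.float32)); print(len(Q),np.median(Q[:,2]).round(4),'ctr',np.round(r[0],4),'size',np.round(r[1],4),'ang',round(r[2],2), 'corners',np.round(cv2.boxPoints(r),4).tolist()); return Q
print('bench z',np.median(P[320:400,200:230,2]))
print('foot');box(180,200,275,262,.09,.112)
print('fulc');box(272,205,305,255,.045,.09)
print('hookarm');box(355,190,390,240,.05,.075)
print('hookbase');box(355,190,390,240,.004,.02)
print('bar');Q=box(240,265,385,310,.030,.05)
c=Q.mean(0);w,V=np.linalg.eigh(np.cov((Q-c)[:,:2].T));print(c,np.degrees(np.arctan2(*V[::-1,1])))
print('riserflange');box(180,255,275,280,.003,.02)
for n,(u0,v0,u1,v1) in dict(tin=(260,183,288,212),bearing=(230,285,255,307),screw=(288,183,356,197),wrench=(400,205,425,270)).items():
    print(n);box(u0,v0,u1,v1,.005,.09)
E
```

```text
bench z 0.00021626825728449095
foot
1876 0.1005 ctr [0.6018 0.2627] size [0.2205 0.1636] ang 88.73 corners [[0.5175999999046326, 0.1543000042438507], [0.6812000274658203, 0.15070000290870667], [0.6861000061035156, 0.3711000084877014], [0.5224999785423279, 0.37470000982284546]]
fulc
535 0.0607 ctr [0.6295 0.0953] size [0.1327 0.0628] ang 9.04 corners [[0.5590000152587891, 0.11580000072717667], [0.5688999891281128, 0.05380000174045563], [0.6998999714851379, 0.0746999979019165], [0.6901000142097473, 0.13670000433921814]]
hookarm
162 0.0593 ctr [ 0.6542 -0.1614] size [0.0633 0.0214] ang 1.1 corners [[0.6223999857902527, -0.15129999816417694], [0.6227999925613403, -0.17270000278949738], [0.6861000061035156, -0.17149999737739563], [0.685699999332428, -0.1500999927520752]]
hookbase
320 0.0068 ctr [ 0.6795 -0.1639] size [0.1048 0.15  ] ang 89.14 corners [[0.6036999821662903, -0.2152000069618225], [0.7537000179290771, -0.21739999949932098], [0.755299985408783, -0.11259999871253967], [0.6053000092506409, -0.11029999703168869]]
bar
953 0.0364 ctr [0.4551 0.0145] size [0.3785 0.0658] ang 78.79 c
[... 779 characters left out ...]
608 0.0728] ang 4.55 corners [[0.38850000500679016, 0.25429999828338623], [0.39430001378059387, 0.1817999929189682], [0.454800009727478, 0.186599999666214], [0.44909998774528503, 0.2590999901294708]]
screw
351 0.0204 ctr [ 0.752  -0.0071] size [0.041  0.2025] ang 1.65 corners [[0.728600025177002, 0.09350000321865082], [0.7343999743461609, -0.10890000313520432], [0.7753999829292297, -0.10769999772310257], [0.769599974155426, 0.09470000118017197]]
wrench
290 0.0075 ctr [ 0.6136 -0.286 ] size [0.1968 0.0698] ang 0.75 corners [[0.5146999955177307, -0.2524000108242035], [0.5156000256538391, -0.3222000002861023], [0.7124000191688538, -0.319599986076355], [0.7114999890327454, -0.24979999661445618]]
```

View pics/crop0.png

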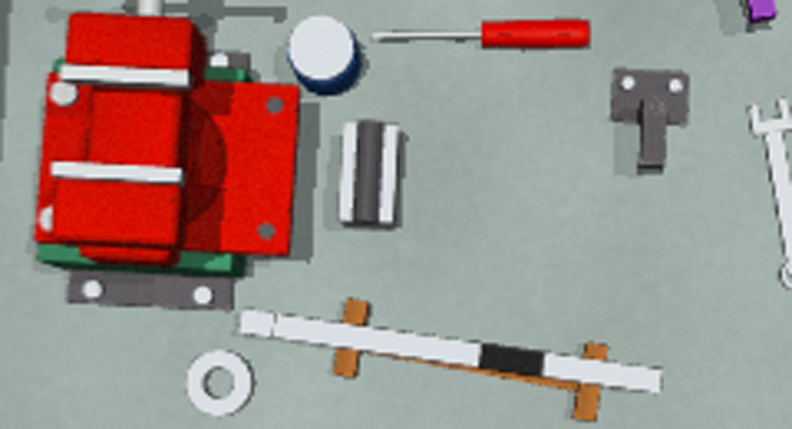

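Enlarged crop: foot front edge runs (299,86)–(289,256), ridge strip (370,121)–(367,223), hook arm from about (653,70) to its tip at (651,170), bar from nose (241,322) to tail (660,380), band (512,360).

```bash
cat >> h.py <<'E'
def pix(d,u,v,z):
    xd=(u-d['cx'])/d['fx']; yd=(v-d['cy'])/d['fy']; k=float(d['k1']); r=np.hypot(xd,yd); s=1
    for _ in range(20): s=1/(1+k*(r*s)**2)
    q=Rn.from_euler('xyz',d['rotation']).as_matrix()@np.array([xd*s,yd*s,1.]); p=np.array(d['position'])
    return p+q*(z-p[2])/q[2]
E
python3 - <<'E'
from h import *
d=load('top')
C=lambda a,b,z:pix(d,175+(a+.5)/3.3-.5,180+(b+.5)/3.3-.5,z)
for n,a,b,z in [('footUp',299,86,.101),('footDn',289,256,.101),('ridU',370,121,.07),('ridD',367,223,.07),('armL',641,170,.06),('armR',662,173,.06),('armTopL',643,105,.06),('armTopR',666,107,.06),('noseU',243,310,.037),('noseD',240,333,.037),('tailU',662,369,.037),('tailD',658,391,.037),('bandU',512,360,.037),('flang',612,70,.007),('flangR',689,73,.007),('flangbl',612,120,.007),('flangbr',688,124,.007)]:
    print(n,C(a,b,z).round(4))
# foot edge fit & edge from cloud w/out flying px; same bar axis
P=cloud(d);im=d['image'].astype(int)
red=(im[...,0]>150)&(im[...,1]<60)&(abs(P[...,2]-.1005)<.004)
red[:,:230]=0
pts=[]
for v in range(210,255):
    u=np.where(red[v,:280])[0]
    if len(u): pts.append(P[v,u.max()])
pts=np.array(pts); c=np.polyfit(pts[:,0],pts[:,1],1); print('edge y=',c, 'at x .6',np.polyval(c,.6), 'heading',np.degrees(np.arctan(c[0])), pts[[0,-1]])
m=np.zeros((480,640),bool);m[265:310,240:385]=1
m&=(abs(P[...,2]-.0365)<.0035);Q=P[m];cc=np.median(Q,0);f=np.polyfit(Q[:,1],Q[:,0],1)
for _ in range(4):
    r=Q[:,0]-np.polyval(f,Q[:,1]);Q=Q[abs(r)<.013];f=np.polyfit(Q[:,1],Q[:,0],1)
print('bar x=',f,'y range',Q[:,1].min(),Q[:,1].max(),'dir',90-np.degrees(np.arctan(f[0])), len(Q))
m=np.zeros((480,640),bool);m[190:240,355:390]=1;m&=abs(P[...,2]-.06)<.004;Q=P[m];print('arm',Q.min(0),Q.max(0))
s=Rn.from_euler('xyz',sensors.read_state()['tcp_rot']).as_matrix();print(s)
E
```

```text
footUp [0.6782 0.1512 0.101 ]
footDn [0.5295 0.1537 0.101 ]
ridU [0.6545 0.0906 0.07  ]
ridD [0.5635 0.09   0.07  ]
armL [ 0.619  -0.1514  0.06  ]
armR [ 0.6168 -0.1701  0.06  ]
armTopL [ 0.6777 -0.1521  0.06  ]
armTopR [ 0.6765 -0.1727  0.06  ]
noseU [0.4857 0.2003 0.037 ]
noseD [0.4651 0.2021 0.037 ]
tailU [ 0.4437 -0.1753  0.037 ]
tailD [ 0.424  -0.1721  0.037 ]
bandU [ 0.4479 -0.0414  0.037 ]
flang [ 0.7198 -0.1275  0.007 ]
flangR [ 0.719 -0.199  0.007]
flangbl [ 0.6728 -0.1285  0.007 ]
flangbr [ 0.671  -0.1988  0.007 ]
edge y= [-0.02578138  0.17146523] at x .6 0.15599639962222264 heading -1.476836875941992 [[0.66552349 0.1542243  0.10165291]
 [0.53884909 0.1578426  0.09879518]]
bar x= [0.11715005 0.45339087] y range -0.17479609214766217 0.20159155679192622 dir 83.31825269497189 679
arm [ 0.62255872 -0.17221218  0.05601745] [ 0.68588768 -0.1510876   0.06390671]
[[ 9.09889769e-01  4.14849966e-01 -3.38131297e-04]
 [ 4.14850087e-01 -9.09889204e-01  1.02085566e-03]
 [ 1.15839918e-04 -1.06913992e-03 -9.99999422e-01]]
```

```bash
python3 -m handwheel '[[[0,0,-58.8],[391,-326,60],60],[[0,0,-58.8],[391,-326,60],60],[[0,0,-58.8],[391,-326,60],60],[[0,0,-58.8],[391,-326,60],60],[[0,0,-58.8],[391,-326,60],60],[[0,0,-58.8],[391,-326,60],60],[[0,0,-58.8],[391,-326,60],60],[[0,0,-58.8],[391,-326,60],60],[[0,0,-58.8],[391,-326,60],60],[[0,0,-58.8],[391,-326,60],60]]' 120
cat > t.py <<'E'
# usage: t.py x y z yawdeg pitchup(deg nose-up about bar) -> turn & shift from current measured pose
import sys; from h import *
s=sensors.read_state(); R=Rn.from_euler('xyz',s['tcp_rot'])
print('pos',s['eef_pos'].round(4),'rpy',np.degrees(s['tcp_rot']).round(2),'F',s['ft_force'].round(1),'T',s['ft_torque'].round(2),'w',round(s['width'],4),'g',round(s['grip_force'],1),'t',s['time'])
if len(sys.argv)>4:
    x,y,z,yaw=map(float,sys.argv[1:5]); p=float(sys.argv[5]) if len(sys.argv)>5 else 0
    T=Rn.from_euler('xyz',[180,-p,yaw],degrees=True)
    print('turn',np.degrees((R.inv()*T).as_rotvec()).round(2),'shift mm',(R.inv().apply(np.array([x,y,z])-s['eef_pos'])*1000).round(1), 'slope of tool x', np.degrees(np.arcsin(T.as_matrix()[2,0])))
E
python3 t.py .448 -.041 .036 83.3
```

```text
time: 0.93
eef_pos: [0.4077, -0.1255, 0.2073]
tcp_rot: [3.141, 0.0, 1.456]
ft_force: [1.9, -0.2, -0.2]
width: 0.06
grip_force: 0.0
pos [ 0.4077 -0.1255  0.2073] rpy [179.99   0.    83.44] F [ 1.9 -0.2 -0.2] T [-0.03  0.03  0.01] w 0.06 g 0.0 t 0.9333
turn [0.01 0.   0.14] shift mm [ 88.5  30.4 171.3] slope of tool x 0.0
```

```bash
python3 -m handwheel '[[[0,0,0],[30,10,30],60],[[0,0,0],[60,21,60],60],[[0,0,0],[80,30,100],60],[[0,0,0],[80,30,110],60],[[0,0,0],[80,30,110],60],[[0,0,0],[80,30,110],60]]' >/dev/null; python3 t.py .448 -.041 .036 83.3
python3 - <<'E'
from h import *
d=grab('scene'); save(d,'pics/s1.png',(200,170,400,320),4)
E
```

```text
pos [ 0.4462 -0.0514  0.0973] rpy [-179.89   -0.     83.35] F [0.2 0.3 0.5] T [ 0.05 -0.03  0.03] w 0.0604 g 0.0 t 1.4333
turn [-0.11 -0.    0.05] shift mm [10.6  0.7 61.3] slope of tool x 0.0
```

View pics/s1.png

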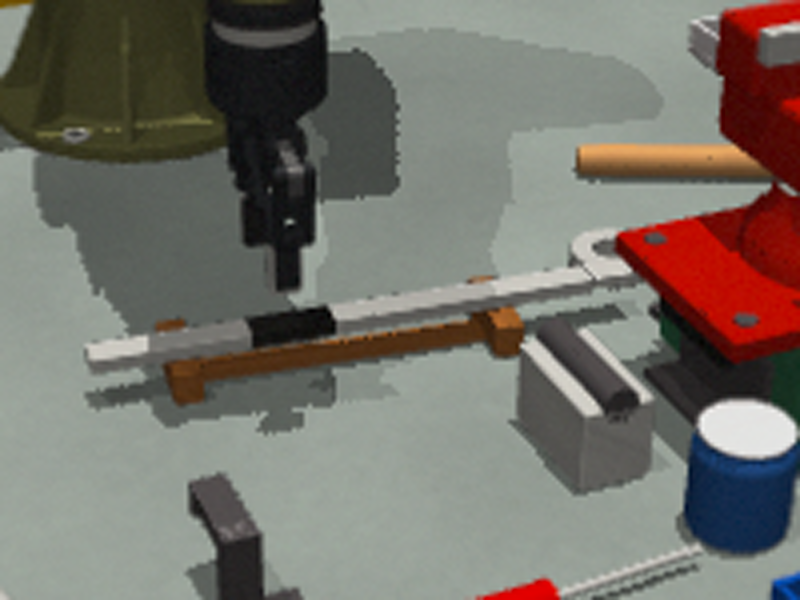

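The view shows the fingertips at (287,290) above the band (250–335, 325), so I go down and grip.

```bash
python3 -m handwheel '[[[0,0,0],[10,0,30],60],[[0,0,0],[10,0,50],60],[[0,0,0],[10,1,60],60],[[0,0,0],[10,1,60],60],[[0,0,0],[10,1,60],22],[[0,0,0],[10,1,60],10],[[0,0,0],[10,1,60],10],[[0,0,0],[10,1,60],10],[[0,0,0],[10,1,60],10],[[0,0,0],[10,1,60],10]]' 120; python3 t.py .448 -.041 .036 83.3
```

```text
time: 2.32
eef_pos: [0.4493, -0.042, 0.0391]
tcp_rot: [3.14, 0.0, 1.454]
ft_force: [-5.9, -0.5, 15.9]
width: 0.0195
grip_force: 117.3
pos [ 0.4493 -0.042   0.0391] rpy [1.7989e+02 2.0000e-02 8.3310e+01] F [-5.9 -0.5 15.9] T [-0.19  0.87 -0.04] w 0.0195 g 117.3 t 2.3167
turn [0.11 0.02 0.01] shift mm [ 0.8 -1.4  3.1] slope of tool x 0.0
```

```bash
python3 -m handwheel '[[[0,0,0],[0,0,-8],10],[[0,0,0],[0,0,-20],10],[[0,0,0],[0,0,-40],10],[[0,0,0],[0,0,-65],10],[[0,0,0],[0,0,-90],10],[[0,0,0],[-30,0,-90],10],[[0,0,0],[-65,0,-90],10],[[0,0,0],[-90,0,-90],10],[[0,0,0],[-90,0,-90],10],[[0,0,0],[-90,0,-90],10]]' 120
python3 - <<'E'
from h import *
import os
s=sensors.read_state(); d=grab('top'); P=cloud(d)
im=d['image'].astype(int)
save(d,'pics/t2.png',(175,180,415,310),3.3)
# bar pts: near z of TCP
m=(P[...,2]>.10)&(P[...,2]<.16)&(P[...,0]>.40)&(P[...,0]<.52)&(P[...,1]>-.3)&(P[...,1]<.15)&(im.min(-1)>120)
Q=P[m]; print(len(Q)); 
for lo in np.arange(-.28,.14,.03):
    q=Q[(Q[:,1]>=lo)&(Q[:,1]<lo+.03)]
    if len(q)>5: print(lo.round(2),np.median(q,0).round(4))
print(Q[:,1].min(),Q[:,1].max())
E
python3 t.py .602 -.12 .139 87
```

```text
time: 3.15
eef_pos: [0.4377, -0.132, 0.1278]
tcp_rot: [-3.141, 0.0, 1.452]
ft_force: [-0.1, -0.7, -7.6]
width: 0.0193
grip_force: 118.5
643
-0.28 [ 0.4225 -0.257   0.127 ]
-0.25 [ 0.4225 -0.2372  0.127 ]
-0.1 [ 0.4453 -0.0738  0.1227]
-0.07 [ 0.4462 -0.0545  0.1229]
-0.04 [ 0.4493 -0.0239  0.1233]
-0.01 [0.454  0.0042 0.122 ]
0.02 [0.4563 0.0349 0.1213]
0.05 [0.4607 0.0655 0.1206]
0.08 [0.463  0.0961 0.1209]
0.11 [0.465  0.1105 0.1202]
-0.2654954133514944 0.11328031132917313
pos [ 0.4378 -0.1312  0.1277] rpy [-1.7997e+02 -1.0000e-02  8.3250e+01] F [-0.2  1.3 -8.1] T [-0.37  0.05 -0.  ] w 0.0194 g 118.5 t 3.2
turn [-0.03 -0.01 -3.75] shift mm [ 30.4 161.7 -11.4] slope of tool x 7.062250076880254e-31
```

View pics/t2.png

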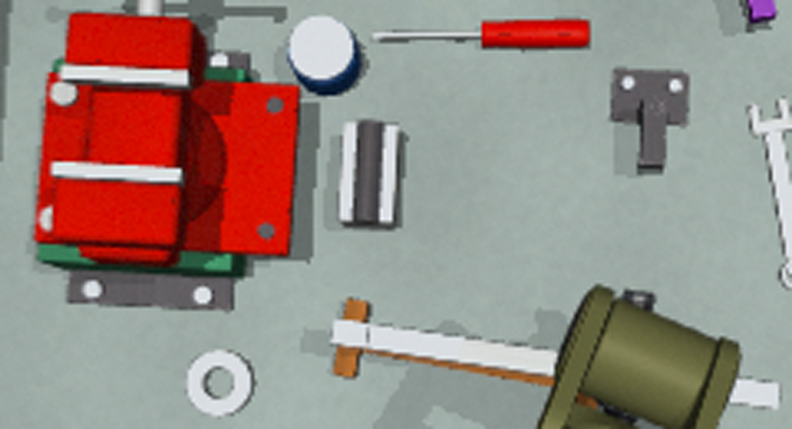

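Bar hangs at about 1.1° nose-down in the grip, nose at (333,330) in the crop and clear of everything. Next I move it over the fulcrum.

```bash
python3 -m handwheel '[[[0,0,-1],[10,30,-12],10],[[0,0,-2],[15,65,-12],10],[[0,0,-3],[20,105,-12],10],[[0,0,-3.75],[25,140,-12],10],[[0,0,-3.75],[30,153,-12],10],[[0,0,-3.75],[30,153,-12],10],[[0,0,-3.75],[30,153,-12],10],[[0,0,-3.75],[30,153,-12],10]]' 120 >/dev/null; python3 t.py .5945 -.1107 .0934 87 -1
python3 - <<'E'
from h import *
d=grab('top'); P=cloud(d)
save(d,'pics/t3.png',(175,180,415,310),3.3)
im=d['image'].astype(int)
m=(P[...,2]>.11)&(P[...,2]<.17)&(P[...,0]>.55)&(P[...,0]<.66)&(P[...,1]>-.33)&(P[...,1]<.14)&(im.min(-1)>120)&(im.max(-1)-im.min(-1)<40)
Q=P[m]
for lo in np.arange(-.3,.15,.03):
    q=Q[(Q[:,1]>=lo)&(Q[:,1]<lo+.03)]
    if len(q)>5: print(lo.round(2),len(q),np.median(q,0).round(4))
print(Q[:,1].min(),Q[:,1].max())
E
```

```text
pos [ 0.593  -0.1183  0.1391] rpy [-1.7992e+02 -1.0000e-02  8.7120e+01] F [ 0.2 -1.1 -6.5] T [-0.42 -0.01  0.02] w 0.0197 g 119.7 t 3.8667
turn [-0.08 -1.01  0.12] shift mm [ 7.7  1.2 45.7] slope of tool x -1.0
-0.27 30 [ 0.5859 -0.2463  0.1388]
-0.24 85 [ 0.5873 -0.226   0.1375]
-0.21 28 [ 0.5858 -0.2061  0.1376]
-0.09 7 [ 0.589  -0.0812  0.1343]
-0.06 84 [ 0.5964 -0.0447  0.1344]
-0.03 82 [ 0.5966 -0.0141  0.134 ]
-0.0 79 [0.5989 0.0164 0.1337]
0.03 84 [0.6002 0.0446 0.134 ]
0.06 84 [0.6019 0.0752 0.1323]
0.09 76 [0.6029 0.1059 0.1326]
0.12 21 [0.6035 0.1232 0.1313]
-0.2516150820143596 0.12655884882484578
```

View pics/t3.png

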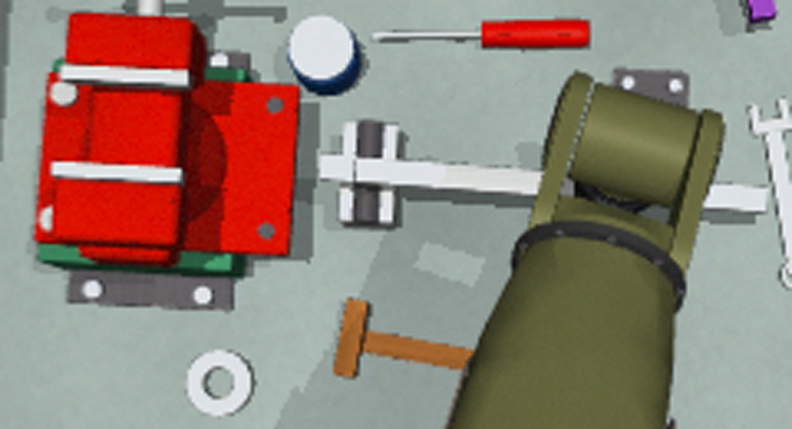

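Bar lies over the ridge, nose at (320,167), about 25 mm short of the foot edge (293). Lowering with an extra 1° nose-down.

```bash
python3 -m handwheel '[[[0,-0.5,0],[3,1,15],10],[[0,-1,0],[5,1,30],10],[[0,-1,0],[7,1,40],10],[[0,-1,0],[8,1,45],10],[[0,-1,0],[8,1,45],10],[[0,-1,0],[8,1,45],10]]' 120 >/dev/null; python3 t.py .596 -.10 .094 87 -1
python3 - <<'E'
from h import *
d=grab('scene'); save(d,'pics/s2.png',(250,190,420,320),4.6)
E
```

```text
pos [ 0.5951 -0.1113  0.095 ] rpy [179.98   0.99  87.05] F [ 1.  -0.5 -7. ] T [-0.32 -0.02 -0.04] w 0.0196 g 119.6 t 4.4167
turn [ 0.02 -0.01  0.05] shift mm [11.3  0.3  0.8] slope of tool x -1.0
```

View pics/s2.png

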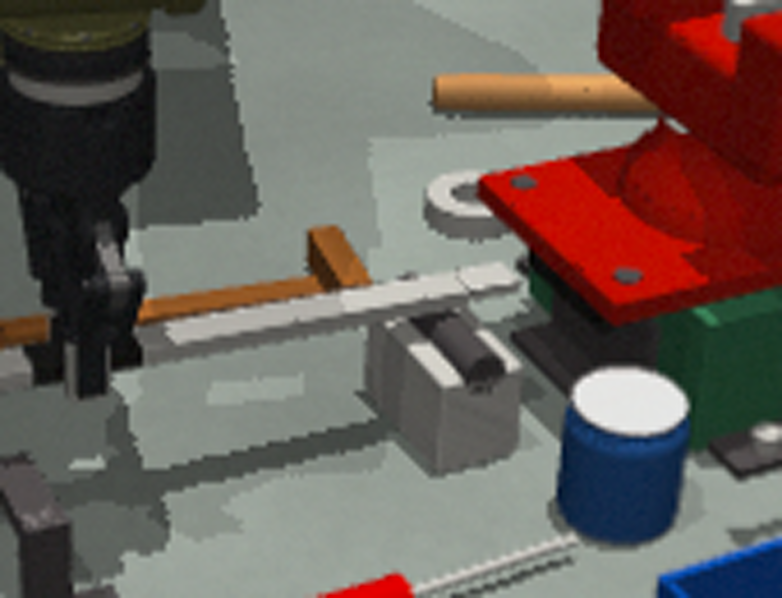

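Nose (518,275) sits just below the lip level and short of it, bar clear of the ridge. Sliding in.

```bash
python3 -m handwheel '[[[0,0,0],[5,0,0.2],10],[[0,0,0],[10,0,0],10],[[0,0,0],[15,-0.4,-0.1],10],[[0,0,0],[20,-0.6,-0.2],10],[[0,0,0],[24,-0.7,-0.3],10],[[0,0,0],[27,-0.8,-0.3],10],[[0,0,0],[28,-0.8,-0.3],10],[[0,0,0],[28,-0.8,-0.3],10]]' 120 >/dev/null; python3 t.py; python3 -m handwheel '[[[0,0,0],[1,0,0],10],[[0,0,0],[2,0,0],10],[[0,0,0],[3,0,0],10],[[0,0,0],[4,0,0],10],[[0,0,0],[4,0,0],10]]' 120 >/dev/null; python3 t.py
```

```text
pos [ 0.5957 -0.0828  0.0943] rpy [-180.      1.     87.08] F [-0.1  1.  -7.2] T [-0.37  0.01  0.02] w 0.0198 g 119.6 t 5.1333
pos [ 0.5959 -0.079   0.0942] rpy [-180.      1.     87.06] F [-0.6  0.3 -8.6] T [-0.39  0.04 -0.01] w 0.0196 g 119.6 t 5.55
```

```bash
for i in 1; do python3 -m handwheel '[[[0,0,0],[1,0,0],10],[[0,0,0],[2,0,0],10],[[0,0,0],[3,0,0],10],[[0,0,0],[3,0,0],10]]' 120 >/dev/null; python3 t.py|cut -c1-110; python3 -m handwheel '[[[0,0,0],[1,0,0],10],[[0,0,0],[2,0,0],10],[[0,0,0],[3,0,0],10],[[0,0,0],[3,0,0],10]]' 120 >/dev/null; python3 t.py|cut -c1-110; done
```

```text
pos [ 0.5961 -0.076   0.0942] rpy [-180.      1.     87.07] F [ 0.  -0.  -7.3] T [-0.37  0.07  0.03] w 0.0195 
pos [ 0.5963 -0.0735  0.0942] rpy [179.99   1.04  87.05] F [ 0.1 -6.5 -7.6] T [-1.27  0.04  0.11] w 0.0195 g 1
```

```bash
python3 -m handwheel '[[[0,0,0],[0.7,0,0],10],[[0,0,0],[0.7,0,0],10],[[0,0,0],[0.7,0,0],10]]' 120 >/dev/null; python3 t.py|cut -c1-110
```

```text
pos [ 0.5963 -0.0731  0.0942] rpy [179.99   1.06  87.05] F [-0.7 -7.1 -6.5] T [-1.41  0.08  0.03] w 0.0194 g 1
```

```bash
cat > lev.py <<'E'
import sys; from h import *
# args: list of alpha,yaw_deg,nose_e(mm)   bar relative to tool -1.0deg
C=np.array([.6047,.0903,.058]); REL=np.radians(-1.0)
s=sensors.read_state(); R=Rn.from_euler('xyz',s['tcp_rot'])
for a in sys.argv[1:]:
    al,yaw,ne=map(float,a.split(',')); S,c=np.sin(al),np.cos(al)
    t=(ne/1000+.018*S)/c
    e=-.0276*S+(t-.246)*c; z=.0276*c+(t-.246)*S
    y=np.radians(yaw); p=C+np.array([e*np.cos(y),e*np.sin(y),z])
    T=Rn.from_euler('xyz',[np.pi,-(al-REL),y])
    print(a,'->',p.round(4),'turn',np.degrees((R.inv()*T).as_rotvec()).round(2),'shift',(R.inv().apply(p-s['eef_pos'])*1000).round(1))
E
python3 lev.py -.035,87,82.5 -.02,87,82 0,87,81.5 .02,87,81 .04,87,81 .06,87,80.5 .08,87,80 .1,87,80 .12,87,80 .14,87,80 .16,87,80 .18,87,80 .2,87,80
```

```text
-.035,87,82.5 -> [ 0.5962 -0.0725  0.0913] turn [0.01 0.05 0.05] shift [ 0.7 -0.1  2.9]
-.02,87,82 -> [ 0.5961 -0.0732  0.0889] turn [0.01 0.91 0.05] shift [-0.  -0.1  5.4]
0,87,81.5 -> [ 0.5961 -0.074   0.0856] turn [0.01 2.06 0.05] shift [-0.7 -0.1  8.7]
.02,87,81 -> [ 0.5961 -0.0746  0.0823] turn [0.01 3.2  0.05] shift [-1.3 -0.1 12. ]
.04,87,81 -> [ 0.5961 -0.0747  0.079 ] turn [0.01 4.35 0.05] shift [-1.3 -0.1 15.3]
.06,87,80.5 -> [ 0.596  -0.0751  0.0757] turn [0.01 5.49 0.05] shift [-1.7 -0.1 18.6]
.08,87,80 -> [ 0.596  -0.0755  0.0724] turn [0.01 6.64 0.05] shift [-2.  -0.1 21.9]
.1,87,80 -> [ 0.596  -0.0752  0.0691] turn [0.01 7.79 0.05] shift [-1.6 -0.1 25.2]
.12,87,80 -> [ 0.596  -0.0749  0.0659] turn [0.01 8.93 0.05] shift [-1.2 -0.1 28.4]
.14,87,80 -> [ 0.5961 -0.0744  0.0626] turn [1.000e-02 1.008e+01 5.000e-02] shift [-0.7 -0.1 31.6]
.16,87,80 -> [ 0.5961 -0.0739  0.0594] turn [1.000e-02 1.122e+01 5.000e-02] shift [-0.1 -0.1 34.8]
.18,87,80 -> [ 0.5961 -0.0732  0.0563] turn [1.000e-02 1.237e+01 5.000e-02] shift [ 0.6 -0.1 38. ]
.2,87,80 -> [ 0.5962 -0.0725  0.0531] turn [1.000e-02 1.352e+01 5.000e-02] shift [ 1.4 -0.1 41.1]
```

```bash
python3 -m handwheel '[[[0,0.5,0],[0.3,0,3],10],[[0,0.9,0],[0,0,5.4],10],[[0,1.5,0],[-0.4,0,7],10],[[0,2.1,0],[-0.7,0,8.7],10],[[0,2.6,0],[-1,0,10.3],10],[[0,3.2,0],[-1.3,0,12],10],[[0,3.2,0],[-1.3,0,12],10]]' 120 >/dev/null; python3 t.py; python3 lev.py .02,87,81 .2,87,80
```

```text
pos [ 0.5961 -0.0747  0.0818] rpy [-179.99   -2.2    87.03] F [-0.8 -4.5 -7.4] T [-1.38  0.03 -0.05] w 0.0194 g 119.6 t 7.05
.02,87,81 -> [ 0.5961 -0.0746  0.0823] turn [-0.01 -0.05  0.03] shift [ 0.1 -0.  -0.5]
.2,87,80 -> [ 0.5962 -0.0725  0.0531] turn [-0.02 10.26  0.03] shift [ 1.1  0.  28.8]
```

```bash
python3 -m handwheel '[[[0,0.8,0],[-0.3,0,2.2],10],[[0,1.5,0],[-0.5,0,4.4],10],[[0,2.3,0],[-0.8,0,6.6],10],[[0,3.1,0],[-0.9,0,8.8],10],[[0,3.8,0],[-1,0,11],10],[[0,4.6,0],[-1,0,13.2],10],[[0,4.6,0],[-1,0,13.2],10]]' 120 >/dev/null; python3 t.py; python3 lev.py .1,87,80 .12,87,80 .14,87,80 .16,87,80 .18,87,80 .2,87,80
```

```text
pos [ 0.5971 -0.075   0.0708] rpy [179.82  -6.82  87.1 ] F [-5.1 -2.4 11.4] T [-1.14  0.83  0.41] w 0.0195 g 122.3 t 7.6333
.1,87,80 -> [ 0.596  -0.0752  0.0691] turn [ 0.17 -0.09  0.1 ] shift [-0.5 -1.1  1.6]
.12,87,80 -> [ 0.596  -0.0749  0.0659] turn [0.17 1.05 0.1 ] shift [-0.5 -1.1  4.9]
.14,87,80 -> [ 0.5961 -0.0744  0.0626] turn [0.17 2.2  0.1 ] shift [-0.4 -1.1  8.1]
.16,87,80 -> [ 0.5961 -0.0739  0.0594] turn [0.17 3.35 0.1 ] shift [-0.3 -1.1 11.4]
.18,87,80 -> [ 0.5961 -0.0732  0.0563] turn [0.17 4.49 0.1 ] shift [-0.  -1.1 14.6]
.2,87,80 -> [ 0.5962 -0.0725  0.0531] turn [0.17 5.64 0.1 ] shift [ 0.4 -1.1 17.8]
```

```bash
python3 -m handwheel '[[[0,0.6,0],[0,0,1.8],10],[[0,1.2,0],[0,0,3.5],10],[[0,1.8,0],[0.1,0,5.2],10],[[0,2.4,0],[0.1,0,7],10],[[0,3,0],[0.2,0,8.8],10],[[0,3.6,0],[0.3,0,10.6],10],[[0,4.3,0],[0.5,0,12.5],10],[[0,4.9,0],[0.7,0,14.3],10],[[0,5.5,0],[0.9,0,16.2],10],[[0,5.9,0],[0.9,0,17.8],10]]' 120 >/dev/null; python3 t.py; python3 lev.py .18,87,80 .2,87,80
python3 - <<'E'
from h import *
d=grab('scene'); save(d,'pics/s3.png',(210,180,420,340),3.8)
P=cloud(d)
d=grab('top'); P=cloud(d); im=d['image'].astype(int)
m=(im[...,0]>140)&(im[...,1]<60)&(abs(P[...,2]-.105)<.02)
m[:,:245]=0;m[:,262:]=0;m[:212]=0;m[252:]=0
Q=P[m]; A=np.c_[Q[:,:2],np.ones(len(Q))]; print('foot plane',np.linalg.lstsq(A,Q[:,2],rcond=None)[0], 'z at edge',np.median(Q[Q[:,1]<.165][:,2]))
# bar visible points
b=(im.min(-1)>110)&(im.max(-1)-im.min(-1)<40)&(P[...,0]>.57)&(P[...,0]<.64)&(P[...,1]>-.31)&(P[...,1]<.15)&(P[...,2]>.02)
Q=P[b]
for lo in np.arange(-.3,.15,.04):
    q=Q[(Q[:,1]>=lo)&(Q[:,1]<lo+.04)]
    if len(q)>5: print(lo.round(2),len(q),np.median(q,0).round(4))
E
```

```text
pos [ 0.5977 -0.074   0.0537] rpy [179.68 -12.52  87.12] F [ -5.6 -19.2  12.4] T [-3.33  0.74  0.7 ] w 0.0197 g 122.8 t 8.4667
.18,87,80 -> [ 0.5961 -0.0732  0.0563] turn [ 0.29 -1.21  0.11] shift [ 1.3 -1.6 -2.4]
.2,87,80 -> [ 0.5962 -0.0725  0.0531] turn [ 0.29 -0.06  0.12] shift [ 1.3 -1.6  0.8]
foot plane [-6.42105844e-06 -5.47581279e-02  1.19993657e-01] z at edge 0.11101538358113072
-0.06 59 [ 0.5984 -0.0318  0.0573]
-0.02 101 [6.001e-01 3.000e-04 6.440e-02]
0.02 104 [0.6012 0.0413 0.0719]
0.06 170 [0.6022 0.0762 0.0756]
0.1 174 [0.6042 0.1134 0.0831]
0.14 28 [0.6059 0.1446 0.092 ]
```

View pics/s3.png

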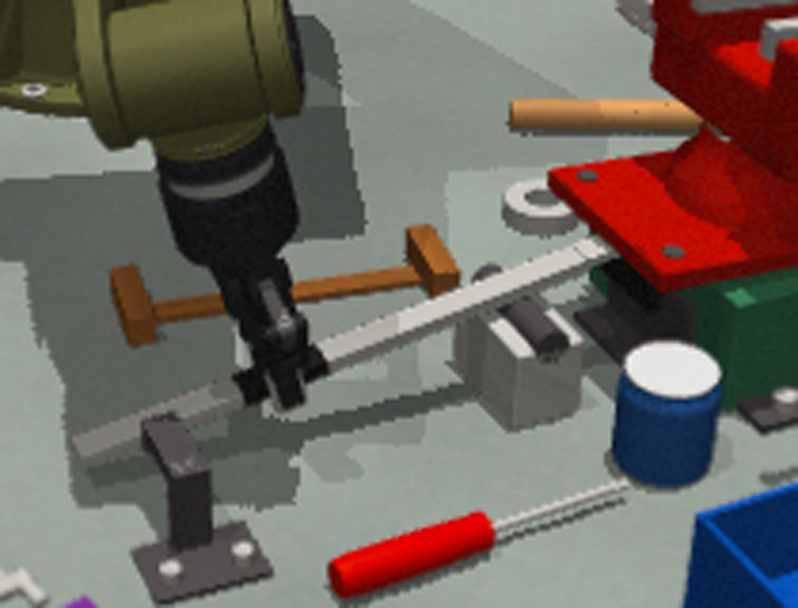

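Foot is up about 0.055 rad. In the picture the bar lies on the ridge, its tail (80,455) below the arm of the hook (175,445) and beside it on the -x side. Now the swing.

```bash
sed -i 's/.6047/.6037/' lev.py; python3 lev.py .2,87.1,79 .2,90,79 .2,92.5,79 .2,95,79 .2,97.5,79 .2,100.5,79
```

```text
.2,87.1,79 -> [ 0.5954 -0.0735  0.0529] turn [ 0.3  -0.06 -0.  ] shift [ 0.3 -2.3  0.6]
.2,90,79 -> [ 0.6037 -0.0737  0.0529] turn [ 0.93 -0.05 -2.83] shift [0.5 6.  0.6]
.2,92.5,79 -> [ 0.6109 -0.0735  0.0529] turn [ 1.47 -0.05 -5.27] shift [ 1.  13.2  0.8]
.2,95,79 -> [ 0.618  -0.0731  0.0529] turn [ 2.01 -0.04 -7.71] shift [ 1.8 20.3  1. ]
.2,97.5,79 -> [ 0.6251 -0.0723  0.0529] turn [  2.55  -0.04 -10.16] shift [ 2.9 27.3  1.3]
.2,100.5,79 -> [ 0.6336 -0.071   0.0529] turn [  3.2   -0.03 -13.08] shift [ 4.7 35.7  1.7]
```

```bash
python3 -m handwheel '[[[0.2,0,-1],[0.1,2.5,0.4],10],[[0.4,0,-2],[0.3,5,0.6],10],[[0.6,0,-3],[0.5,8,0.6],10],[[0.9,0,-4],[0.7,11,0.7],10],[[1.1,0,-5],[0.9,14,0.8],10],[[1.3,0,-6],[1.2,17,0.9],10],[[1.5,0,-7],[1.5,19.5,1],10],[[1.7,0,-7.7],[1.7,21.5,1],10],[[1.7,0,-7.7],[1.7,21.5,1],10]]' 120 >/dev/null; python3 t.py; python3 lev.py .2,97.5,79 .2,100.5,79
python3 - <<'E'
from h import *
d=grab('top'); P=cloud(d); im=d['image'].astype(int)
b=(im.min(-1)>110)&(im.max(-1)-im.min(-1)<40)&(P[...,0]>.57)&(P[...,0]<.66)&(P[...,1]>-.31)&(P[...,1]<.15)&(P[...,2]>.02)
Q=P[b]
for lo in np.arange(-.3,.15,.04):
    q=Q[(Q[:,1]>=lo)&(Q[:,1]<lo+.04)]
    if len(q)>5: print(lo.round(2),len(q),np.median(q,0).round(4))
E
```

```text
pos [ 0.6196 -0.0732  0.0527] rpy [179.69 -12.5   94.89] F [  0.3 -17.    7.1] T [-3.21  0.2  -1.02] w 0.0195 g 122.4 t 9.3167
.2,97.5,79 -> [ 0.6251 -0.0723  0.0529] turn [ 0.88 -0.04 -2.55] shift [ 0.5  5.6 -0. ]
.2,100.5,79 -> [ 0.6336 -0.071   0.0529] turn [ 1.53 -0.03 -5.48] shift [ 1.1 14.2  0.1]
-0.06 52 [ 0.6161 -0.0314  0.0581]
-0.02 99 [0.6146 0.0007 0.0636]
0.02 112 [0.6105 0.0402 0.0716]
0.06 204 [0.6092 0.0761 0.0742]
0.1 193 [0.6071 0.1129 0.0829]
0.14 27 [0.6043 0.1444 0.0923]
```

```bash
python3 -m handwheel '[[[0.2,0,-0.8],[0.1,2,0],10],[[0.5,0,-1.6],[0.2,4,0],10],[[0.7,0,-2.4],[0.4,6,0],10],[[0.9,0,-3.2],[0.6,8,0],10],[[1.1,0,-4],[0.8,10,0],10],[[1.3,0,-4.8],[1,12,0.1],10],[[1.5,0,-5.5],[1.1,14,0.1],10],[[1.5,0,-5.5],[1.1,14,0.1],10]]' 120 >/dev/null; python3 t.py;  python3 - <<'E'
from h import *
d=grab('scene'); save(d,'pics/s4.png',(210,180,420,340),3.8)
d=grab('top'); P=cloud(d); im=d['image'].astype(int)
b=(im.min(-1)>110)&(im.max(-1)-im.min(-1)<40)&(P[...,0]>.57)&(P[...,0]<.70)&(P[...,1]>-.31)&(P[...,1]<.15)&(P[...,2]>.02)
Q=P[b]
for lo in np.arange(-.3,.15,.04):
    q=Q[(Q[:,1]>=lo)&(Q[:,1]<lo+.04)]
    if len(q)>5: print(lo.round(2),len(q),np.median(q,0).round(4))
E
```

```text
pos [ 0.6343 -0.0716  0.0535] rpy [179.82 -12.41 100.44] F [  6.3 -20.3   6.7] T [-3.69 -0.74 -2.05] w 0.0193 g 123.5 t 10.0333
-0.06 53 [ 0.6279 -0.0308  0.0583]
-0.02 102 [0.6225 0.0011 0.0646]
0.02 102 [0.6167 0.0404 0.0714]
0.06 199 [0.6103 0.076  0.071 ]
0.1 210 [0.608  0.1137 0.0754]
0.14 37 [0.6041 0.1444 0.0904]
```

View pics/s4.png

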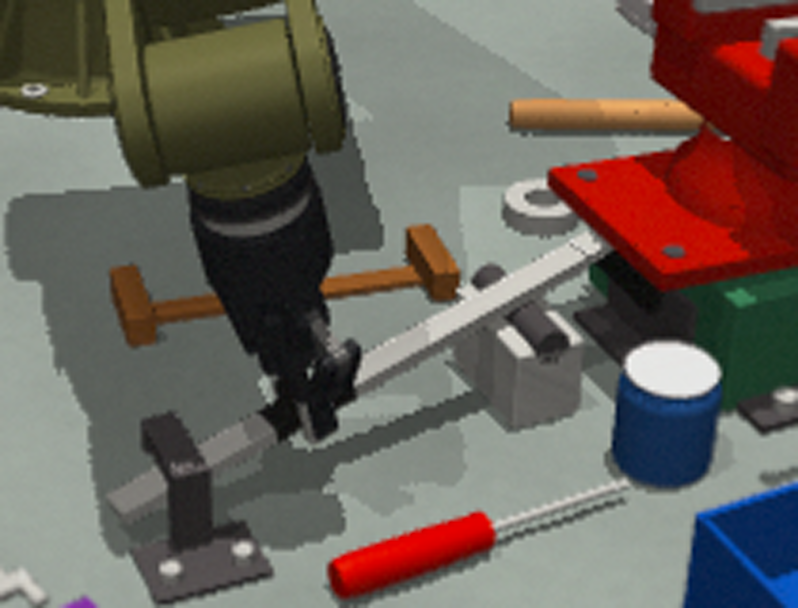

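In view: bar passes below the hook's arm, tail (122,505) beyond it, post on its +x side. A check of the tail position, and the lift amounts:

```bash
python3 lev.py .2,100.4,79 .17,100.4,79 .15,100.4,79 .14,100.4,79
python3 - <<'E'
from h import *
d=load('scene')
for a,b,z in [(110,497,.022),(135,519,.012),(122,506,.016),(165,470,.03)]: print(pix(d,210+a/3.8,180+b/3.8,z).round(4))
for a,b,z in [(143,420,.06),(178,414,.06),(173,470,.06),(208,463,.06)]: print('arm',pix(d,210+a/3.8,180+b/3.8,z).round(4))
E
```

```text
.2,100.4,79 -> [ 0.6333 -0.071   0.0529] turn [0.21 0.06 0.01] shift [ 0.7 -0.8  0.8]
.17,100.4,79 -> [ 0.6335 -0.0721  0.0577] turn [ 0.21 -1.66  0.  ] shift [ 0.6 -0.8 -4.1]
.15,100.4,79 -> [ 0.6336 -0.0727  0.0609] turn [ 0.21 -2.81  0.  ] shift [ 0.7 -0.8 -7.3]
.14,100.4,79 -> [ 0.6337 -0.0729  0.0625] turn [ 0.21 -3.38 -0.  ] shift [ 0.8 -0.8 -9. ]
[ 0.644  -0.1991  0.022 ]
[ 0.6575 -0.1888  0.012 ]
[ 0.6476 -0.1933  0.016 ]
[ 0.6426 -0.1638  0.03  ]
arm [ 0.6292 -0.1714  0.06  ]
arm [ 0.6319 -0.1504  0.06  ]
arm [ 0.6817 -0.172   0.06  ]
arm [ 0.6838 -0.1514  0.06  ]
```

```bash
python3 -m handwheel '[[[0,0,0],[0,1.5,0],10],[[0,0,0],[0,3,0],10],[[0,-0.4,0],[0,3,-1.2],10],[[0,-0.8,0],[0,3,-2.2],10],[[0,-1.2,0],[0,3,-3.2],10],[[0,-1.6,0],[0,3,-4.2],10],[[0,-1.9,0],[0,3,-5.2],10],[[0,-2.2,0],[0,3,-6],10],[[0,-2.2,0],[0,3,-6],10]]' 120 >/dev/null; python3 t.py; python3 -m handwheel '[[[0,-0.3,0],[0,0,-0.8],10],[[0,-0.6,0],[0,0,-1.6],10],[[0,-0.6,0],[0,0,-1.6],10]]' 120 >/dev/null; python3 t.py
```

```text
pos [ 0.6374 -0.0719  0.0595] rpy [179.79 -10.2  100.49] F [  5.9 -18.4   4.8] T [-3.3  -1.02 -1.24] w 0.0197 g 122.2 t 10.8833
pos [ 0.6372 -0.0719  0.0601] rpy [179.82  -9.63 100.48] F [  9.7 -17.4  -2.8] T [-3.24 -1.73 -1.4 ] w 0.0199 g 121.1 t 11.1333
```

```bash
python3 -m handwheel '[[[0,-0.2,0],[-0.5,0,-0.5],10],[[0,-0.4,0],[-1,0,-1],10],[[0,-0.4,0],[-1.5,0,-1],10],[[0,-0.4,0],[-2,0,-1],10],[[0,-0.4,0],[-2,0,-1],10]]' 120 >/dev/null; python3 t.py;  python3 - <<'E'
from h import *
d=grab('scene'); save(d,'pics/s5.png',(220,230,340,320),6.5)
E
```

```text
pos [ 0.6372 -0.072   0.0602] rpy [179.9   -9.44 100.51] F [10.7 -3.2 -4.9] T [-1.17 -1.63 -1.49] w 0.0199 g 120.7 t 11.55
```

View pics/s5.png

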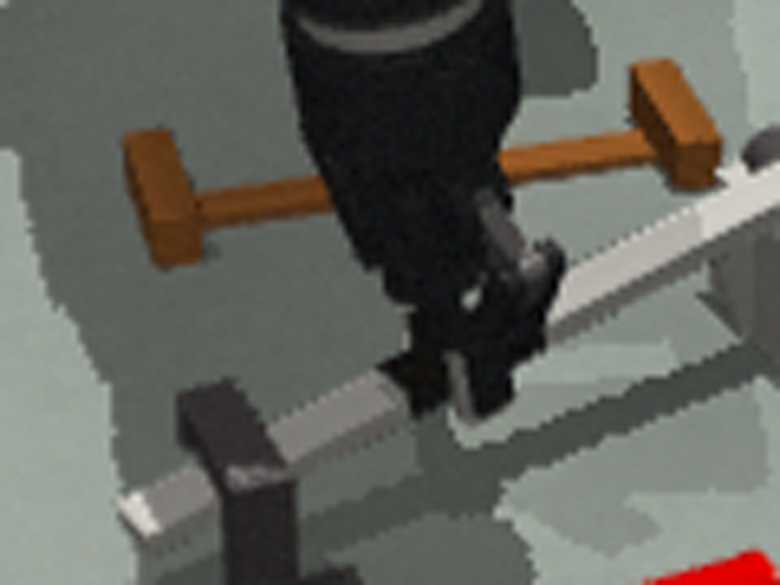

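The bar sits under the arm in the pocket, its tail at (145,510), with the forces nearly relaxed. Easing the side force, then letting go.

```bash
python3 -m handwheel '[[[0,0,0],[0,1,0],10],[[0,0,0],[0,2,0],10],[[0,0,0],[0,2,0],10]]' 60 >/dev/null; python3 t.py;  python3 -m handwheel '[[[0,0,0],[0,0,0],19],[[0,0,0],[0,0,0],21],[[0,0,0],[0,0,0],24],[[0,0,0],[0,0,0],28],[[0,0,0],[0,0,0],34],[[0,0,0],[0,0,0],40],[[0,0,0],[0,0,0],40],[[0,0,0],[0,0,0],40]]' 20 >/dev/null; python3 t.py
```

```text
pos [ 0.6381 -0.0719  0.0601] rpy [-179.91   -9.46  100.52] F [-0.8 -6.3  1.6] T [-1.39  0.17 -0.95] w 0.0196 g 121.3 t 11.85
pos [ 0.6374 -0.071   0.059 ] rpy [-179.78   -9.51  100.61] F [-0.1 -0.3  0.2] T [-0.08  0.01  0.04] w 0.04 g 0.0 t 12.5167
```

Released with zero force. Withdrawing along the tool axis and checking.

```bash
python3 -m handwheel '[[[0,0,0],[0,0,-5],40],[[0,0,0],[0,0,-15],40],[[0,0,0],[0,0,-30],40],[[0,0,0],[0,0,-50],40],[[0,0,0],[0,0,-80],40],[[0,0,0],[-20,-30,-110],40],[[0,0,0],[-40,-70,-130],40],[[0,0,0],[-40,-110,-140],40],[[0,0,0],[-40,-150,-140],40],[[0,0,0],[-40,-180,-140],40]]' 20 >/dev/null; python3 -m handwheel '[[[0,0,0],[0,-40,0],40],[[0,0,0],[0,-80,0],40],[[0,0,0],[0,-110,0],40],[[0,0,0],[0,-110,0],40],[[0,0,0],[0,-110,0],40],[[0,0,0],[0,-110,0],40]]' 20 >/dev/null; python3 t.py
python3 - <<'E'
from h import *
d=grab('top'); save(d,'pics/t4.png',(235,190,415,270),4.4); P=cloud(d); im=d['image'].astype(int)
m=(im[...,0]>140)&(im[...,1]<60)&(abs(P[...,2]-.105)<.02)
m[:,:245]=0;m[:,262:]=0;m[:212]=0;m[252:]=0
Q=P[m]; A=np.c_[Q[:,:2],np.ones(len(Q))]; print('foot plane',np.linalg.lstsq(A,Q[:,2],rcond=None)[0])
b=(im.min(-1)>110)&(im.max(-1)-im.min(-1)<40)&(P[...,0]>.57)&(P[...,0]<.70)&(P[...,1]>-.31)&(P[...,1]<.15)&(P[...,2]>.012)
Q=P[b]
for lo in np.arange(-.3,.15,.03):
    q=Q[(Q[:,1]>=lo)&(Q[:,1]<lo+.03)]
    if len(q)>5: print(lo.round(2),len(q),np.median(q,0).round(4))
print(Q[:,1].min())
E
```

```text
pos [ 0.365  -0.1864  0.1924] rpy [-179.85   -9.44  100.59] F [0.  0.5 0.5] T [-0.05 -0.02  0.05] w 0.0402 g 0.0 t 13.85
foot plane [ 0.00081911 -0.03595351  0.11349919]
-0.3 10 [ 0.6362 -0.2833  0.0132]
-0.21 48 [ 0.6567 -0.1918  0.0394]
-0.18 23 [ 0.6524 -0.1763  0.0456]
-0.15 74 [ 0.6477 -0.136   0.0479]
-0.12 55 [ 0.6438 -0.1102  0.052 ]
-0.06 32 [ 0.6297 -0.0366  0.062 ]
-0.03 73 [ 0.6275 -0.016   0.065 ]
-0.0 75 [0.6225 0.013  0.069 ]
0.03 83 [0.6178 0.0447 0.0741]
0.06 169 [0.6115 0.0742 0.061 ]
0.09 168 [0.6091 0.1083 0.0644]
0.12 104 [0.6056 0.1353 0.0867]
-0.28931071894724053
```

View pics/t4.png

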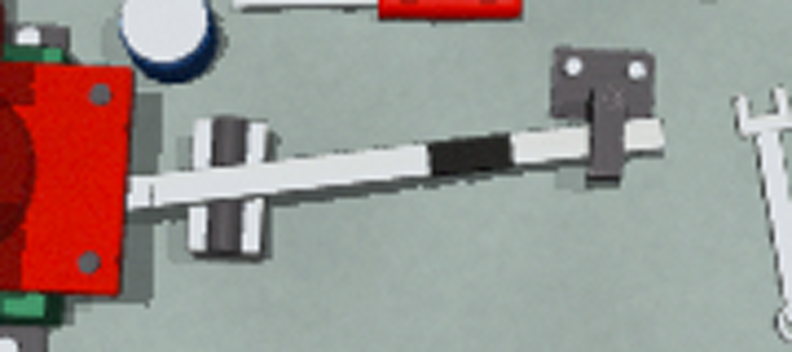

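The bar lies in the pocket: it passes under the hook's arm at (605,140), and its tail ends at (663,137). The neck is at about (0.651, -0.160), near the pocket's middle, and the foot tilt is about 0.036. Handing in.

```bash
python3 -c "from bench import job_done; print(job_done())"
```

```text
the job is handed in; nothing more can be done
None
```

I handed the job in at about 14 s with the bar caught in the hook's pocket, the vise foot raised about 0.036 rad and the gripper clear; no verdict was returned.

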